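# Feed a bushing down the chute to the escapement stop

### The job

Take the wide plain steel bushing from the grey tray, stand it in the flared top mouth of the sloped feed chute and let go, then push it down the chute, past the sprung brake rollers, until it presses the sprung stop plate in by a millimetre or two. Be gentle: the plate must never be pushed in more than 3 mm, which would trip the escapement. Let go so that the bushing is left standing in the chute against the plate, and leave the other two steel parts, the tape and the pliers where they lie.

Things in the scene. Friction and masses are not known exactly. Their poses are not given: they have to be found in the camera images.
- bushing: The wide plain steel bushing: a straight ring, 46 mm outside diameter, 28 mm bore, 36 mm tall, about 0.2 to 0.4 kg, standing on end in the grey tray. Origin at the centre of its underside, z along its axis. The slim bushing and the flanged plug beside it are not wanted.
- slim_bushing: A slim plain steel bushing, 32 mm outside diameter, 20 mm bore, 36 mm tall, standing in the grey tray; leave it. Origin at the centre of its underside.
- flanged_plug: A solid steel plug, 30 mm diameter with a 46 mm wide, 8 mm thick flange at its foot, 36 mm tall, standing in the grey tray; leave it. Origin at the centre of its underside.
- tray: Fixed shallow grey plastic tray, 270 mm (its x) by 150 mm (its y), 12 mm high, walls and floor 4 mm thick; three steel parts stand in it in a row along its x, 80 mm apart. Origin at the centre of its underside.
- mouth (a point): Point on the chute's floor, on its centre line, in the flared upper mouth: set the bushing down here. Frame: y runs down the slope along the chute (12 degrees below level), z square to the chute's floor, x across it. The floor reaches from 35 mm uphill (-y) of this point, where it is open, to 245 mm downhill.
- chute: The fixed aluminium chute; origin on the bench under its middle, y level and downhill. Smooth white plastic side walls stand 10 mm above the sloped floor, 3 mm thick, 68 mm apart at the open top end, narrowing to 49 mm apart from 45 mm downhill of the mouth point on down. The floor at the mouth point is about 77 mm above the bench. The bushing does not slide down by itself.
- brake (a joint): Push-back of the +x one of the two sprung brake rollers, m; 0 = fully in the way, up to 0.010. The upright free-turning steel rollers, 12 mm diameter, 10 to 24 mm above the chute's floor, stand 75 mm downhill of the mouth point, one at each side, 40 mm apart; the bushing spreads them in passing (3 mm each), holding back at most about 5 N. Housings, 24 mm high, 35 to 65 mm to either side.
- stop_face (a point): Point on the uphill face of the stop plate, on the chute's centre line at floor level; axes as at the mouth. The plate is 40 mm wide, 6 mm thick, 29 mm high; behind it stands a clamped carriage with a thumb screw, 44 mm high. Clamped anew each time, 155 to 190 mm downhill of the mouth point. The bushing's axis is 23 mm uphill of it when they touch.
- stop (a joint): Give of the sprung stop plate, m: 0 = at rest, grows as it is pressed downhill. It starts to move at about 4 N and then gives 1 mm per 4.5 N (1.5 mm at about 11 N); past 3 mm (about 17.5 N) the escapement trips. It springs back, with the bushing, when let go.
- tape: Black roll of tape, 68 mm diameter, 19 mm high, lying flat on the bench; leave it.
- pliers: Pliers with red handles, lying on the bench; leave them.
Not all that is in view belongs to the job. What is shaped like the bushing but blue is not meant.

How it is judged:
On the way, in this order (a step that is already met when the one before it is completed fails the run):
1. the bushing stands in the chute's mouth, flat on its floor, let go (y of bushing in the frame of mouth between -0.03 and 0.045 m and x of bushing in the frame of mouth between -0.014 and 0.014 m and z of bushing in the frame of mouth between -0.004 and 0.004 m and angle between the z axis of bushing and the z axis of mouth, either way round below 0.1 rad and contact force between bushing and the fingers below 0.05 N and linear speed of bushing below 0.02 m/s), for 0.2 s.
2. the bushing pushes back the brake rollers as it slides through (x of bushing in the frame of mouth between -0.006 and 0.006 m and z of bushing in the frame of mouth below 0.006 m and angle between the z axis of bushing and the z axis of mouth, either way round below 0.2 rad and value of joint brake above 0.001 m and contact force between bushing and brake above 0.2 N).
3. the bushing, still flat in the chute, presses the stop plate in by at least 0.7 mm for 0.2 s (x of bushing in the frame of mouth between -0.006 and 0.006 m and z of bushing in the frame of mouth below 0.006 m and angle between the z axis of bushing and the z axis of mouth, either way round below 0.2 rad and value of joint stop above 0.0007 m and contact force between bushing and stop above 2 N), for 0.2 s.
At the end, for the whole second after the job is handed in: The bushing stands flat on the chute's floor (within 0.08 rad), at rest, let go, its side within 2 mm of the stop plate, and the plate has sprung back (less than 0.7 mm of give) (y of bushing in the frame of stop_face between -0.025 and -0.02 m and x of bushing in the frame of stop_face between -0.006 and 0.006 m and z of bushing in the frame of stop_face below 0.004 m and angle between the z axis of bushing and the z axis of mouth, either way round below 0.08 rad and linear speed of bushing below 0.01 m/s and value of joint stop below 0.0007 m); the robot touches nothing.
It fails at once if the stop plate is pushed in more than 3 mm (escapement trips) (value of joint stop above 0.003 m).
It fails at once if the stop plate is worked by the gripper instead of the bushing (contact force between the arm and stop above 1 N).
It fails at once if another steel part, the tape or the pliers are moved more than 30 mm (distance of any of slim_bushing, flanged_plug, tape, pliers from where it was at the start of the episode above 0.03 m).
It also fails if it takes over 72 s, if anything falls off the work surface, if the arm or the gripper's body presses on something with over 40 N, if the wrist force passes 120 N, or if a joint passes its speed limit or range.

### The arm

A 6-joint arm with a two-finger parallel gripper is mounted at the origin on the work surface. World frame = base frame: x ahead of the robot, y to its left, z up, the work surface at z = 0. Lengths are in m, angles in rad, forces in N, time in s.
With the tool pointing down it reaches from about 0.35 to 0.8 m from the base axis. Payload 7.3 kg.
Tool frame: the origin (TCP) lies midway between the tips of the shut fingers; the grasp point (between the pads) lies 19 mm behind it; z points along the fingers, y is the direction in which the jaws open and shut (so a half turn about z gives the same grasp; the last joint's range is limited). The gripper opens to 85 mm and grips with 20 to 120 N. Pads are 22 mm wide; open, the fingers measure 114 mm over their backs; the gripper's body (76 mm by 85 mm) begins 54 mm behind the grasp point. The pads swing forward as they close: fully open they stand 13 mm farther back than shut.
Start: joints at [1.131, 0.342, 1.524, -0, 1.275, -0.146], TCP at [0.152, 0.503, 0.231] pointing down, gripper open.
Joint ranges: [-2.53, 2.53], [-0.77, 2.02], [0.04, 2.7], [-1, 4.14], [0.28, 2.66], [-3.11, 3.11]. Speed limits (rad/s): [2.57, 2.57, 3.14, 3.14, 3.14, 3.14].

### API

Orientations are given as [roll, pitch, yaw] about the fixed x, y, z axes, in that order (R = Rz(yaw) Ry(pitch) Rx(roll)).
In Python, from cell import env gives the robot as it stands. The module is installed in compiled form; this text tells all that it offers.
- The arm moves only by the tool carry_out, never from a script. Its argument "moves" is a list of rows, each an object of numbers: "tx", "ty", "tz": the shift along the world's x, y, z in m; "ax", "ay", "az": the turn, a rotation vector about the world's x, y, z in rad; "grip": the opening in per cent of the stroke, from 0 (shut) to 100 (fully open). In form: [{"tx": .., "ty": .., "tz": .., "ax": .., "ay": .., "az": .., "grip": ..}, ...]. A call has 1 to 12 rows; each row shifts and turns the commanded pose from where the row before left it; what a row does not reach is not made up. A row lasts 1/8 s, in which the tool goes at most 62.5 mm and 10.7 degrees, less where a joint would pass 70% of its speed; a pose out of reach is approached as far as the arm can. A call with a gripper value outside its range is refused whole. The fingers move at their own pace and stop on an object; the grip force is fixed at half the most. Time passes only in rows, so rows that do not move let the fingers close. It gives the time, the measured TCP pose, the force and the opening at its end, in the units of the state.
- env.get_obs(): the state, without advancing time (a new reading comes with each control period).
- env.camera(name): name is "scene" or "top"; returns a dict with "frame" (400x640x3 uint8, red, green, blue), "z_map" (400x640 float32, m along the optical axis (not along the pixel's ray), 0 where there is no reading), "fx", "fy", "cx", "cy" (pixels), "xyz" and "attitude" of the camera in the world. Camera axes: x right, y up, looking along -z (the intrinsics and any distortion apply to the point x, -y, -z); pixel columns grow to the right and rows downward; lengths in m; the calibration is good to about 2 mm. A picture is of the moment at which its call begins.
- env.close_job(): hands the job in, once; it reports no verdict.
Trained networks look in the newest picture that a camera, given by its name, has taken for a name from the list of things; names that differ only in an ending like _2 or _b are one class to them, and where a whole thing is asked for, a point or a joint stands for the part that bears it (a point fixed in the world has none). Each returns a list of dicts, best first, with "confidence" (0 to 1); they miss things now and then, are a little off and sometimes report something else, mostly with a low value. They report only what shows in the picture. A call takes as long as a camera call. They do not tell look-alikes from the thing itself.
- env.masks_of(camera, name): "pixels" (400x640 bool, what is visible of it) and "box" ([left, top, right, bottom] in pixels, round what is visible of it).
The state is a dict: "clock": time; "q": joint angles; "qvel": joint speeds; "effort": joint torques, N m; "position": TCP position; "tool_rot": TCP orientation; "force": force on the tool from outside, world axes, zero at the start; "torque": the same for the moment, N m; "grip_width": opening from 0.0 (shut) to 1.0 (fully open).
Only numpy, scipy, OpenCV 4.12 (cv2) and the standard library are available. Lean on these libraries where they do the work, as an engineer would, in place of code of your own. Each camera call takes 0.05 s, during which the arm holds its last target. There are 200 camera calls.

## Working session

There is one attempt and no reset: what is moved stays moved. The work goes in short steps, Python scripts to look and compute and a tool call to move; the robot and the scene stay as the last step left them, time stands still between calls to the robot, and variables do not carry over. Pictures are saved under pics/ and viewed, about 8 in all and at most 12, crops included, and the job is handed in when it is done.

Besides the shell and the picture viewer there is one more tool, called after "Call:" as name([rows], argument=value, ...), one row to a line, values as JSON. carry_out: Moves the arm, as the interface text tells. Its arguments: {"type":"object","properties":{"moves":{"type":"array","items":{"type":"object","properties":{"tx":{"type":"number"},"ty":{"type":"number"},"tz":{"type":"number"},"ax":{"type":"number"},"ay":{"type":"number"},"az":{"type":"number"},"grip":{"type":"number"}}}}},"required":["moves"]}

```bash
mkdir -p pics
cat > h.py <<'E'
import numpy as np, cv2
from cell import env
from scipy.spatial.transform import Rotation as R
def cam(n):
    c=env.camera(n); a=np.array(c["attitude"],float)
    c["R"]=a if a.shape==(3,3) else (R.from_euler('xyz',a).as_matrix() if a.size==3 else R.from_quat(a).as_matrix())
    v,u=np.mgrid[:400,:640]; z=c["z_map"]
    P=np.stack([(u-c["cx"])/c["fx"]*z,-(v-c["cy"])/c["fy"]*z,-z],-1)
    c["P"]=P@c["R"].T+np.array(c["xyz"]); c["P"][z==0]=np.nan
    return c
def save(c,f,box=None,s=1):
    im=c["frame"][...,::-1]
    if box: l,t,r,b=box; im=im[t:b,l:r]
    cv2.imwrite("pics/"+f,cv2.resize(im,None,fx=s,fy=s,interpolation=cv2.INTER_CUBIC))
E
python3 - <<'E'
from h import *
np.set_printoptions(precision=4,suppress=True)
for n in("top","scene"):
    c=cam(n); save(c,n+"0.png")
    print(n,c["xyz"],c["attitude"],c["fx"],c["cx"],c["cy"],[k for k in c])
    for t in("bushing","slim_bushing","flanged_plug","tray","chute","stop","brake","tape","pliers"):
        for m in env.masks_of(n,t)[:3]:
            p=c["P"][m["pixels"]]
            print(t,round(m["confidence"],2),m["box"],np.nanmedian(p,0),np.nanmax(p[:,2]))
print(env.get_obs())
E
```

```text
top [ 0.4509 -0.0147  1.1539] [ 0.1071 -0.0138 -1.5688] 379.7746317250374 317.4724504588606 196.68177458414732 ['frame', 'z_map', 'fx', 'fy', 'cx', 'cy', 'xyz', 'attitude', 'R', 'P']
bushing 0.78 [439.2, 222.4, 454.4, 235.9] [ 0.4714 -0.4156  0.0326] 0.0412114120625533
bushing 0.75 [370.6, 146.4, 382.9, 160.9] [ 0.7043 -0.2048  0.0344] 0.04112845581165314
bushing 0.51 [392.6, 212.5, 407.9, 227.1] [ 0.5062 -0.2708  0.0385] 0.044817578337481345
slim_bushing 0.46 [398.1, 188.4, 408.2, 201.0] [ 0.5827 -0.2867  0.0367] 0.04526109780315957
flanged_plug 0.52 [395.2, 236.1, 415.7, 255.3] [ 0.4265 -0.2858  0.0169] 0.044853474854632536
chute 0.21 [393.9, 212.2, 410.8, 228.5] [ 0.5093 -0.27    0.0385] 0.044817578337481345
stop 0.55 [265.4, 192.1, 268.7, 205.7] [0.5634 0.1185 0.0627] 0.07515463183783755
stop 0.21 [241.4, 173.9, 336.2, 221.4] [0.5638 0.0436 0.0634] 0.0950843415013436
tape 0.73 [336.9, 139.5, 356.4, 160.2] [ 0.7289 -0.111   0.0182] 0.02548864766008374
pliers 0.76 [170.8, 231.2, 213.1, 273.3] [0.4163 0.3453 0.0122] 0.019775425869745122
scene [ 1.0537 -0.6092  0.928 ] [ 0.7398 -0.01
[... 925 characters left out ...]
74
brake 0.63 [290.2, 160.0, 370.2, 240.0] [0.5804 0.0216 0.0534] 0.09361097936184104
tape 0.61 [323.3, 258.4, 352.3, 284.2] [ 0.7246 -0.1214  0.0157] 0.02130601489915418
pliers 0.68 [331.1, 124.7, 376.9, 139.0] [0.4266 0.3525 0.0091] 0.015932707193261786
{'clock': 1.0, 'q': array([ 1.131 ,  0.342 ,  1.5241, -0.    ,  1.2754, -0.146 ]), 'qvel': array([-0.0005, -0.0018,  0.0016,  0.0004, -0.0004, -0.0005]), 'effort': array([ -0.0014, -43.357 , -24.6276,  -0.0005,   0.0002,   0.    ]), 'position': array([0.152 , 0.5025, 0.2313]), 'tool_rot': array([3.1415, 0.    , 2.8478]), 'force': array([0.0557, 0.4911, 0.3452]), 'torque': array([ 0.    ,  0.0601, -0.002 ]), 'grip_width': 0.9990198799004435}
```

Run:
```python
import cv2
a=cv2.imread("pics/top0.png")[125:285,160:470]; b=cv2.imread("pics/scene0.png")[110:330,150:400]
cv2.imwrite("pics/topc.png",cv2.resize(a,None,fx=2.58,fy=2.58,interpolation=cv2.INTER_CUBIC))
cv2.imwrite("pics/scenec.png",cv2.resize(b,None,fx=2.7,fy=2.7,interpolation=cv2.INTER_CUBIC))
```

```text
(no output)
```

View pics/topc.png

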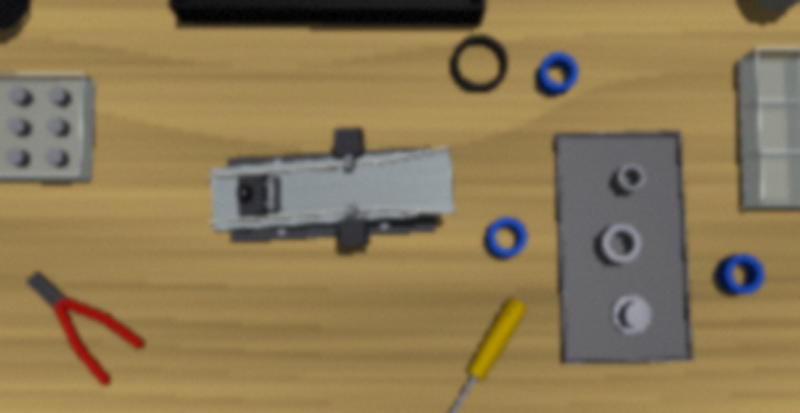

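View pics/scenec.png

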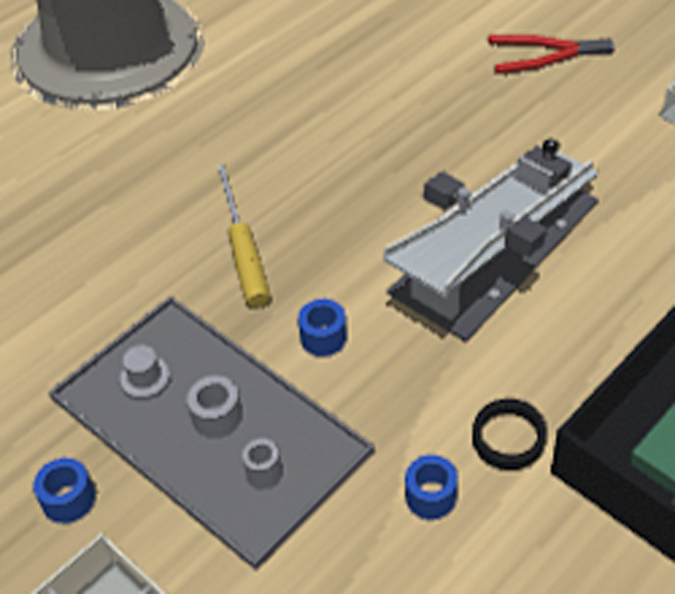

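```bash
cat > meas.py <<'E'
from h import *
from scipy.optimize import least_squares
np.set_printoptions(precision=4,suppress=True)
def floor(c,tag):
    P=c["P"].reshape(-1,3); s=np.isfinite(P[:,2])&(P[:,0]>.46)&(P[:,0]<.68)&(P[:,1]>-.11)&(P[:,1]<.25)&(P[:,2]>.03)
    P=P[s]
    rng=np.random.default_rng(0); best=None
    for _ in range(500):
        q=P[rng.choice(len(P),3,False)]; n=np.cross(q[1]-q[0],q[2]-q[0]); n/=np.linalg.norm(n)+1e-12; n*=np.sign(n[2])
        if n[2]<.95: continue
        k=np.abs((P-q[0])@n)<.002
        if best is None or k.sum()>best.sum(): best=k
    for _ in range(3):
        o=P[best].mean(0); n=np.linalg.svd(P[best]-o)[2][2]; n*=np.sign(n[2]); best=np.abs((P-o)@n)<.003
    F=P[best]; h=(P-o)@n
    print(tag,"plane n",n,"slope deg",np.degrees(np.arccos(n[2])),"downhill yaw",np.degrees(np.arctan2(n[1],n[0])),"n",best.sum(),"o",o)
    return P,h,F,o,n
for nme in("top","scene"):
    c=cam(nme); P,h,F,o,n=floor(c,nme)
    # centre line from the floor's band edges; iterate on direction
    d=np.array([n[0],n[1],0])
    rect=cv2.minAreaRect(F[:,:2].astype(np.float32)*1000); print("rect",rect)
    d=np.array([n[0],n[1],0]);d/=np.linalg.norm(d)
    e=np.cross(d,[0,0,1]); # across
    a=(F-o)@d; x=(F-o)@e
    for lo in np.arange(a.min(),a.max(),.02):
        k=(a>=lo)&(a<lo+.02)
        if k.sum()>5: print("  a %.3f  x %.4f..%.4f mid %.4f w %.4f"%(lo+.01,*np.percentile(x[k],[3,97]),np.percentile(x[k],[3,97]).mean(),np.ptp(np.percentile(x[k],[3,97]))))
    print("a range",a.min(),a.max(),"d",d)
    hi=h>.012; Q=P[hi]; print("high pts a,x,h:")
    aa=(Q-o)@d; xx=(Q-o)@e
    for s,l in((xx>.028,"+"),(xx<-.028,"-"),(np.abs(xx)<.022,"stop")):
        if s.sum(): print(l,s.sum(),"a",np.percentile(aa[s],[2,50,98]),"x",np.percentile(xx[s],[2,50,98]),"h",np.percentile(h[hi][s],[2,50,98]))
    for t in("bushing",):
        for m in env.masks_of(nme,t)[:3]:
            p=c["P"][m["pixels"]]; p=p[np.isfinite(p[:,2])]; zt=np.percentile(p[:,2],95); q=p[p[:,2]>zt-.004]
            (cx,cy),r=cv2.minEnclosingCircle(q[:,:2].astype(np.float32)); print(t,m["box"],zt,"enc",cx,cy,r,"mean",q.mean(0), "rgb",c["frame"][m["pixels"]].mean(0))
E
python3 meas.py
```

```text
top plane n [-0.015   0.2049  0.9787] slope deg 11.857614335833283 downhill yaw 94.199279475044 n 1410 o [0.5657 0.0324 0.061 ]
rect ((564.8806762695312, 55.75029754638672), (72.23919677734375, 269.044189453125), 3.5170769691467285)
  a -0.102  x -0.0305..0.0314 mid 0.0004 w 0.0620
  a -0.082  x -0.0342..0.0304 mid -0.0019 w 0.0646
  a -0.062  x -0.0351..0.0278 mid -0.0037 w 0.0630
  a -0.042  x -0.0340..0.0341 mid 0.0001 w 0.0682
  a -0.022  x -0.0349..0.0322 mid -0.0013 w 0.0671
  a -0.002  x -0.0307..0.0332 mid 0.0012 w 0.0640
  a 0.018  x -0.0319..0.0353 mid 0.0017 w 0.0671
  a 0.038  x -0.0329..0.0342 mid 0.0007 w 0.0671
  a 0.058  x -0.0335..0.0361 mid 0.0013 w 0.0696
  a 0.078  x -0.0322..0.0354 mid 0.0016 w 0.0676
  a 0.098  x -0.0340..0.0370 mid 0.0015 w 0.0711
  a 0.118  x -0.0323..0.0368 mid 0.0022 w 0.0691
  a 0.138  x -0.0307..0.0368 mid 0.0031 w 0.0675
  a 0.158  x -0.0310..0.0333 mid 0.0011 w 0.0643
a range -0.11158565973586697 0.15763052833589788 d [-0.0732  0.9973  0.    ]
high pts a,x,h:
+ 132 a [-0.0451 -0.001   0.0151] x [0.0294 0.048  0.0645] h [0.0127 0.0228 0.0
[... 1812 characters left out ...]
0.0349] x [-0.0654 -0.0472 -0.0297] h [0.0124 0.0229 0.0267]
stop 227 a [0.0187 0.1211 0.1452] x [-0.0194  0.0024  0.0215] h [0.0126 0.0247 0.0447]
bushing [218.1, 248.7, 239.3, 272.2] 0.04022093697030732 enc 0.5075606107711792 -0.27749207615852356 0.023854894563555717 mean [ 0.5076 -0.2779  0.0388] rgb [108.2958 109.788  115.8534]
bushing [262.7, 221.4, 278.1, 245.0] 0.03661228373367152 enc 0.5146636366844177 -0.147292822599411 0.02324165403842926 mean [ 0.5164 -0.1486  0.0349] rgb [ 43.4688  66.5531 122.5344]
bushing [159.9, 280.4, 183.8, 303.3] 0.0368767135342663 enc 0.47219324111938477 -0.4179791212081909 0.02295064739882946 mean [ 0.4725 -0.4183  0.0352] rgb [ 42.2315  66.4483 124.6798]
```

Candidates in the top view: grey parts in the tray at pixels (403,194), (400,220) and (405,246), and blue rings at (376,153), (356,217) and (447,229). The part at (400,220) is the one meant: it is grey, in the tray, has an open bore, no flange, and a fitted outer diameter of about 45 mm. The one at (403,194) is the narrower slim bushing, and the one at (405,246) is the solid flanged plug. The enlarged scene crop shows the same three. I'll move above it now and confirm from there.

Call:
carry_out([
  {"tx":0.037,"ty":-0.044,"az":0.044},
  {"tx":0.037,"ty":-0.044,"az":0.044},
  {"tx":0.037,"ty":-0.044,"az":0.044},
  {"tx":0.037,"ty":-0.044,"az":0.044},
  {"tx":0.037,"ty":-0.044,"az":0.044},
  {"tx":0.037,"ty":-0.044,"az":0.044},
  {"tx":0.037,"ty":-0.044,"az":0.044},
  {"tx":0.037,"ty":-0.044,"az":0.044},
])

```text
validation failed for argument at $.mo...
```

Call:
carry_out([
  {"tx":0.0074,"ty":-0.053},
  {"tx":0.0074,"ty":-0.053},
  {"tx":0.0074,"ty":-0.053},
  {"tx":0.0074,"ty":-0.053},
  {"tx":0.0074,"ty":-0.053},
  {"tx":0.0074,"ty":-0.053},
  {"tx":0.0074,"ty":-0.053},
  {"tx":0.0074,"ty":-0.053},
  {"tz":-0.05},
  {"tz":-0.05},
  {"tz":0.0},
])

```text
validation failed for argument at $.mo...
```

Run:
```python
from h import *
o=env.get_obs(); print(o["clock"],o["position"],o["tool_rot"],o["q"],o["force"])
c=cam("scene"); save(c,"s1.png",(150,170,330,320),4)
```

```text
1.2 [0.15202738 0.5025298  0.2313298 ] [3.14148146e+00 2.52200350e-05 2.84778962e+00] [ 1.13099462e+00  3.41989241e-01  1.52409228e+00 -9.17274194e-06
  1.27539746e+00 -1.45996005e-01] [-0.02501969 -0.4165713  -0.44364798]
```

View pics/s1.png

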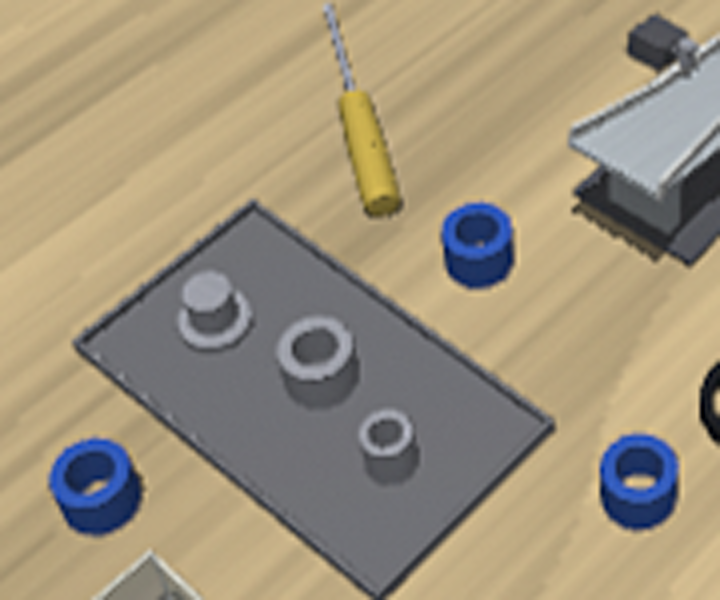

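The enlarged crop confirms the choice. The wide plain grey bushing is the middle one in the tray, at crop (316,358) or full-image pixel (229,260), with the flanged plug to its left and the slim bushing to its right. Both move calls were refused, probably because each row needs every field.

Call:
carry_out([
  {"tx":0.037,"ty":-0.044,"tz":0,"ax":0,"ay":0,"az":0.044,"grip":100},
  {"tx":0.037,"ty":-0.044,"tz":0,"ax":0,"ay":0,"az":0.044,"grip":100},
  {"tx":0.037,"ty":-0.044,"tz":0,"ax":0,"ay":0,"az":0.044,"grip":100},
  {"tx":0.037,"ty":-0.044,"tz":0,"ax":0,"ay":0,"az":0.044,"grip":100},
  {"tx":0.037,"ty":-0.044,"tz":0,"ax":0,"ay":0,"az":0.044,"grip":100},
  {"tx":0.037,"ty":-0.044,"tz":0,"ax":0,"ay":0,"az":0.044,"grip":100},
  {"tx":0.037,"ty":-0.044,"tz":0,"ax":0,"ay":0,"az":0.044,"grip":100},
  {"tx":0.037,"ty":-0.044,"tz":0,"ax":0,"ay":0,"az":0.044,"grip":100},
])

```text
clock: 2.25
position: [0.4491, 0.1489, 0.2316]
tool_rot: [3.141, 0.001, -3.082]
force: [1.0, 0.2, -0.2]
grip_width: 1.001
```

Call:
carry_out([
  {"tx":0.0073,"ty":-0.0528,"tz":0,"ax":0,"ay":0,"az":0,"grip":100},
  {"tx":0.0073,"ty":-0.0528,"tz":0,"ax":0,"ay":0,"az":0,"grip":100},
  {"tx":0.0073,"ty":-0.0528,"tz":0,"ax":0,"ay":0,"az":0,"grip":100},
  {"tx":0.0073,"ty":-0.0528,"tz":0,"ax":0,"ay":0,"az":0,"grip":100},
  {"tx":0.0073,"ty":-0.0528,"tz":0,"ax":0,"ay":0,"az":0,"grip":100},
  {"tx":0.0073,"ty":-0.0528,"tz":0,"ax":0,"ay":0,"az":0,"grip":100},
  {"tx":0.0073,"ty":-0.0528,"tz":0,"ax":0,"ay":0,"az":0,"grip":100},
  {"tx":0.0073,"ty":-0.0528,"tz":0,"ax":0,"ay":0,"az":0,"grip":100},
  {"tx":0,"ty":0,"tz":-0.055,"ax":0,"ay":0,"az":0,"grip":100},
  {"tx":0,"ty":0,"tz":-0.055,"ax":0,"ay":0,"az":0,"grip":100},
  {"tx":0,"ty":0,"tz":-0.05,"ax":0,"ay":0,"az":0,"grip":100},
  {"tx":0,"ty":0,"tz":0,"ax":0,"ay":0,"az":0,"grip":100},
])

```text
clock: 3.75
position: [0.5042, -0.2704, 0.0679]
tool_rot: [3.136, -0.007, -3.084]
force: [0.0, 0.6, 1.1]
grip_width: 1.002
```

Run:
```python
from h import *
o=env.get_obs(); print(o["clock"],o["position"],o["tool_rot"],o["q"],o["force"])
c=cam("scene"); save(c,"s2.png",(150,170,330,320),4)
```

```text
3.75 [ 0.50417264 -0.27035948  0.06793433] [ 3.1361674  -0.00655929 -3.08351471] [-6.26198645e-01  6.03914439e-01  1.58593734e+00  7.04948266e-05
  9.60252858e-01 -2.25509578e+00] [0.04437904 0.58575092 1.11641454]
```

View pics/s2.png

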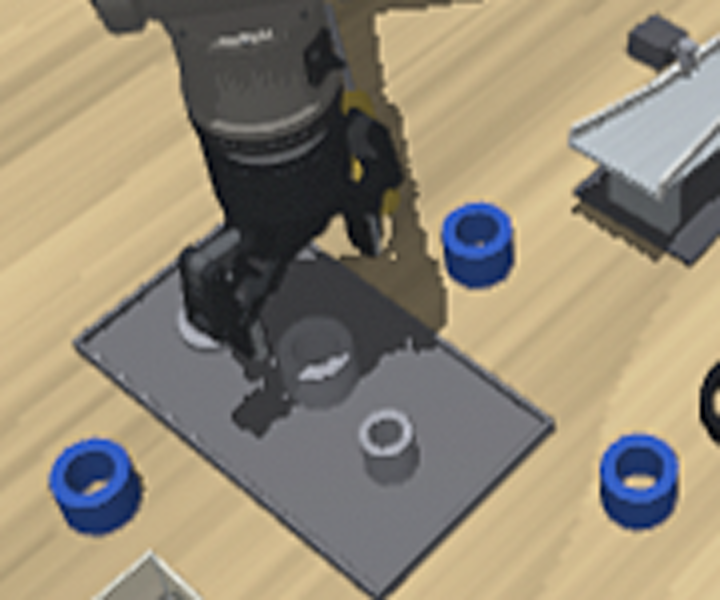

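The fingers straddle the wide bushing in the crop, at about (320,360). I'll descend with a small correction.

Call:
carry_out([
  {"tx":0,"ty":0,"tz":0,"ax":0,"ay":0,"az":0,"grip":100},
  {"tx":0.0025,"ty":-0.003,"tz":0,"ax":0,"ay":0,"az":0,"grip":100},
  {"tx":0,"ty":0,"tz":-0.02,"ax":0,"ay":0,"az":0,"grip":100},
  {"tx":0,"ty":0,"tz":-0.02,"ax":0,"ay":0,"az":0,"grip":100},
  {"tx":0,"ty":0,"tz":0,"ax":0,"ay":0,"az":0,"grip":100},
  {"tx":0,"ty":0,"tz":0,"ax":0,"ay":0,"az":0,"grip":100},
])

```text
clock: 4.55
position: [0.5097, -0.2755, 0.0327]
tool_rot: [-3.14, 0.002, -3.083]
force: [-0.0, -0.2, -0.7]
grip_width: 0.999
```

Call:
carry_out([
  {"tx":-0.0025,"ty":0.002,"tz":-0.012,"ax":0,"ay":0,"az":0,"grip":100},
  {"tx":0,"ty":0,"tz":-0.011,"ax":0,"ay":0,"az":0,"grip":100},
  {"tx":0,"ty":0,"tz":0,"ax":0,"ay":0,"az":0,"grip":100},
  {"tx":0,"ty":0,"tz":0,"ax":0,"ay":0,"az":0,"grip":0},
  {"tx":0,"ty":0,"tz":0,"ax":0,"ay":0,"az":0,"grip":0},
  {"tx":0,"ty":0,"tz":0,"ax":0,"ay":0,"az":0,"grip":0},
  {"tx":0,"ty":0,"tz":0,"ax":0,"ay":0,"az":0,"grip":0},
  {"tx":0,"ty":0,"tz":0,"ax":0,"ay":0,"az":0,"grip":0},
  {"tx":0,"ty":0,"tz":0,"ax":0,"ay":0,"az":0,"grip":0},
])

```text
clock: 5.68
position: [0.5071, -0.2737, 0.0092]
tool_rot: [-3.14, 0.002, -3.083]
force: [0.3, -2.7, 6.3]
grip_width: 0.513
```

Call:
carry_out([
  {"tx":0,"ty":0,"tz":0.02,"ax":0,"ay":0,"az":0,"grip":0},
  {"tx":0,"ty":0,"tz":0.05,"ax":0,"ay":0,"az":0,"grip":0},
  {"tx":0,"ty":0,"tz":0.05,"ax":0,"ay":0,"az":0,"grip":0},
  {"tx":0,"ty":0,"tz":0.04,"ax":0,"ay":0,"az":0,"grip":0},
  {"tx":0,"ty":0,"tz":0,"ax":0,"ay":0,"az":0,"grip":0},
  {"tx":0,"ty":0,"tz":0,"ax":0,"ay":0,"az":0,"grip":0},
])

```text
clock: 6.42
position: [0.5054, -0.272, 0.1663]
tool_rot: [3.139, -0.003, -3.083]
force: [-0.2, -0.1, -3.7]
grip_width: 0.517
```

```bash
cat > fit.py <<'E'
# fit chute footprint (x0,y0,yaw) : template of height-above-bench field against both clouds
from h import *
from scipy.optimize import minimize
np.set_printoptions(precision=4,suppress=True)
def wall(y): return np.interp(y,[-.035,.045],[.034,.0245])
def get(n):
    c=cam(n); P=c["P"].reshape(-1,3)
    s=np.isfinite(P[:,2])&(P[:,0]>.45)&(P[:,0]<.69)&(P[:,1]>-.15)&(P[:,1]<.27)&(P[:,2]<.13)
    return c,P[s]
S,C=np.sin(np.radians(12)),np.cos(np.radians(12))
def loc(P,p): # p: x,y,z of mouth, yaw (chute y axis = Rz(yaw)*y)
    q=(P-p[:3])@np.array([[np.cos(p[3]),-np.sin(p[3]),0],[np.sin(p[3]),np.cos(p[3]),0],[0,0,1]])
    return np.c_[q[:,0],q[:,1]*C-q[:,2]*S,q[:,1]*S+q[:,2]*C]
def cost(p,P):
    l=loc(P,p); x,y,z=l.T; t=z>-.012
    ins=(np.abs(x)<wall(y)+.003)&(y>-.035)&(y<.245)
    brk=(np.abs(y-.075)<.013)&(np.abs(x)<.065)
    e=np.where(t&~ins&~brk&(z>-.004)&(z<.012),1,0)+np.where(ins&~t,1,0)
    fl=ins&(np.abs(x)<wall(y)-.006)&(y<.14)&(np.abs(y-.075)>.02)
    return e.mean()*1.0+np.minimum(np.abs(z[fl]),.01).mean()*5
if __name__=="__main__":
    for n in("top","scene"):
        c,P=get(n); best=None
        for yw in(.03,.05,.07):
            for y0 in(-.05,-.04,-.03):
                r=minimize(cost,[.57,y0,.077,yw],args=(P,),method="Nelder-Mead",options=dict(initial_simplex=np.array([.57,y0,.077,yw])+np.vstack([np.zeros(4),np.diag([.006,.008,.004,.03])]),xatol=1e-5,fatol=1e-7,maxiter=600))
                if best is None or r.fun<best.fun: best=r
        p=best.x; l=loc(P,p); hs=(l[:,2]>.018)&(l[:,2]<.032)
        print(n,"mouth",p,"deg",np.degrees(p[3]),best.fun)
        for lab,s in(("h+",hs&(l[:,0]>.036)),("h-",hs&(l[:,0]<-.036)),("stop top",(l[:,2]>.02)&(abs(l[:,0])<.018)&(l[:,1]>.12)),("carriage",(l[:,2]>.036)&(l[:,1]>.12))):
            if s.sum(): print("  ",lab,s.sum(),np.percentile(l[s],[3,50,97],axis=0).ravel())
        k=(l[:,1]>.12)&(abs(l[:,0])<.015); b=np.arange(.13,.22,.003)
        print("   profile",[(round(float(v),3),round(float(np.median(l[k&(abs(l[:,1]-v)<.0025)][:,2])),3)) for v in b if (k&(abs(l[:,1]-v)<.0025)).sum()>1])
    save(c,"s3.png",(150,90,400,250),3)
    o=env.get_obs(); print(o["clock"],o["position"],o["force"],o["grip_width"])
    for m in env.masks_of("scene","bushing")[:4]: print(m["confidence"],m["box"])
E
python3 fit.py
```

```text
top mouth [ 0.5696 -0.032   0.0804  0.0579] deg 3.3151413392930613 0.04170875682899978
   h+ 55 [0.0376 0.05   0.0181 0.0495 0.0617 0.0193 0.0637 0.0765 0.0223]
   h- 54 [-0.0636  0.0515  0.0181 -0.0494  0.0642  0.0193 -0.0377  0.0763  0.0228]
   stop top 92 [-0.0167  0.1497  0.0201 -0.002   0.1717  0.0235  0.0163  0.1896  0.041 ]
   carriage 26 [-0.0057  0.1706  0.036  -0.0002  0.178   0.0384  0.0067  0.185   0.0416]
   profile [(0.13, -0.007), (0.133, -0.007), (0.136, -0.006), (0.139, -0.006), (0.142, -0.006), (0.145, -0.006), (0.148, 0.001), (0.151, 0.011), (0.154, 0.023), (0.157, 0.021), (0.16, 0.012), (0.163, 0.013), (0.166, 0.018), (0.169, 0.02), (0.172, 0.021), (0.175, 0.02), (0.178, 0.036), (0.181, 0.036), (0.184, 0.036), (0.187, 0.02), (0.19, 0.02), (0.193, 0.018), (0.202, -0.005), (0.205, -0.005), (0.208, -0.005), (0.211, -0.006), (0.214, -0.006), (0.217, -0.006)]
scene mouth [ 0.5431  0.0002  0.0736 -0.0888] deg -5.090418786912897 0.07590650522286979
   h+ 55 [0.0424 0.0246 0.0182 0.0679 0.0377 0.0193 0.084  0.0484 0.021 ]
   stop top 36 [-0.0035  0.1218  0.0208  0.0045  0.1418  0.0345  0.0135  0.1515  0.0376]
   carriage 9 [-0.0028  0.1398  0.0364  0.0044  0.1455  0.0372  0.0098  0.1512  0.0384]
   profile [(0.13, 0.017), (0.133, 0.017), (0.136, 0.018), (0.139, 0.018), (0.142, 0.027), (0.145, 0.02), (0.148, 0.022), (0.151, 0.018), (0.154, 0.017), (0.157, 0.017), (0.16, 0.017), (0.187, -0.008), (0.19, -0.008), (0.193, -0.007), (0.196, -0.007), (0.199, -0.009), (0.202, -0.008)]
6.525 [ 0.5053 -0.272   0.1658] [-0.5359 -0.3239 -3.6933] 0.5145818420292216
0.77 [261.1, 219.6, 278.5, 239.9]
0.76 [162.8, 280.9, 187.3, 304.3]
0.73 [299.2, 276.0, 318.2, 300.5]
0.69 [215.0, 207.7, 232.8, 236.5]
```

View pics/s3.png

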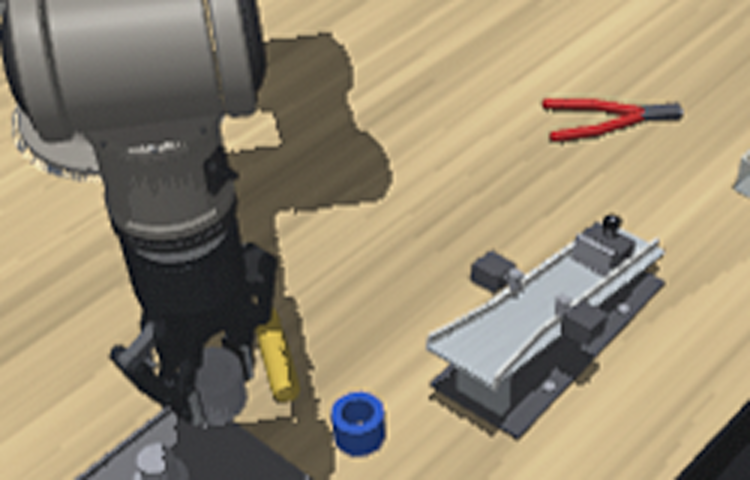

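The wide bushing hangs from the gripper at crop (220,385), and the chute is clear. My template fit came out poor because its floor is off by 5 mm, so I dropped it. The floor plane and the two housings put the mouth at about (0.572, -0.049, 0.077), yaw 3.3°, which agrees with the stated 77 mm height. I'll carry the bushing there and tilt it 12°.

Call:
carry_out([
  {"tx":0.0133,"ty":0.044,"tz":0.002,"ax":-0.0523,"ay":-0.003,"az":0,"grip":0},
  {"tx":0.0133,"ty":0.044,"tz":0.002,"ax":-0.0523,"ay":-0.003,"az":0,"grip":0},
  {"tx":0.0133,"ty":0.044,"tz":0,"ax":-0.0523,"ay":-0.003,"az":0,"grip":0},
  {"tx":0.0133,"ty":0.044,"tz":0,"ax":-0.0522,"ay":-0.003,"az":0,"grip":0},
  {"tx":0.0133,"ty":0.044,"tz":0,"ax":0,"ay":0,"az":0,"grip":0},
  {"tx":0,"ty":0,"tz":-0.03,"ax":0,"ay":0,"az":0,"grip":0},
  {"tx":0,"ty":0,"tz":-0.03,"ax":0,"ay":0,"az":0,"grip":0},
  {"tx":0,"ty":0,"tz":0,"ax":0,"ay":0,"az":0,"grip":0},
  {"tx":0,"ty":0,"tz":0,"ax":0,"ay":0,"az":0,"grip":0},
  {"tx":0,"ty":0,"tz":0,"ax":0,"ay":0,"az":0,"grip":0},
])

```text
clock: 7.82
position: [0.5737, -0.0531, 0.1136]
tool_rot: [-2.932, 0.002, -3.084]
force: [-0.0, 0.3, -3.2]
grip_width: 0.512
```

Run:
```python
from h import *
o=env.get_obs(); print(o["clock"],o["position"],o["tool_rot"],o["q"],o["force"])
c=cam("scene"); save(c,"s4.png",(250,130,400,255),5)
```

```text
7.825 [ 0.57368633 -0.05314944  0.11359907] [-2.93187787e+00  2.08356748e-03 -3.08374115e+00] [-0.11355987  0.54582978  1.56585631 -0.24497315  1.0053662  -1.61280746] [-0.01196231  0.28336011 -3.20533805]
```

View pics/s4.png

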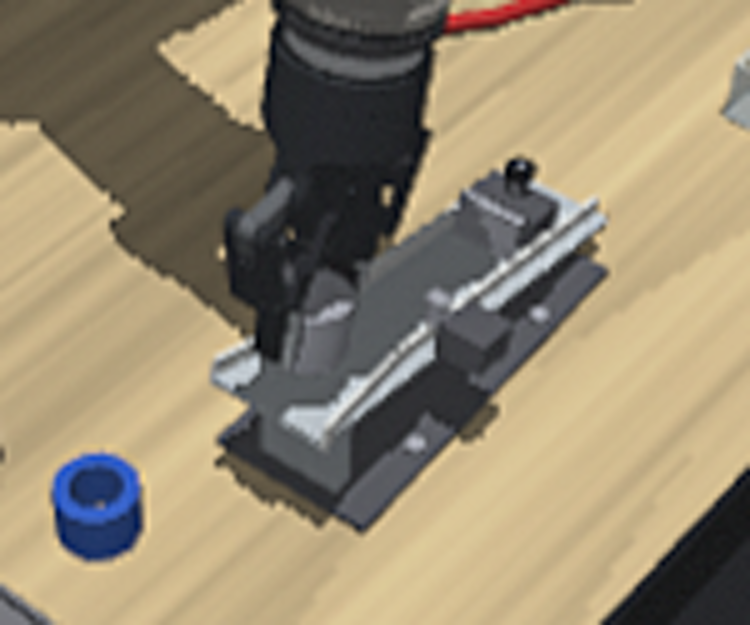

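The bushing hangs over the chute mouth, tilted with the slope (crop (320,330)), about 30 mm above the floor. I'll lower it in small steps until the force shows contact.

Call:
carry_out([
  {"tx":-0.001,"ty":0.005,"tz":-0.012,"ax":0,"ay":0,"az":0,"grip":0},
  {"tx":0,"ty":0,"tz":-0.01,"ax":0,"ay":0,"az":0,"grip":0},
  {"tx":0,"ty":0,"tz":-0.003,"ax":0,"ay":0,"az":0,"grip":0},
  {"tx":0,"ty":0,"tz":0,"ax":0,"ay":0,"az":0,"grip":0},
  {"tx":0,"ty":0,"tz":0,"ax":0,"ay":0,"az":0,"grip":0},
])

```text
clock: 8.5
position: [0.5721, -0.0479, 0.0875]
tool_rot: [-2.932, 0.0, -3.083]
force: [0.1, -0.2, -3.9]
grip_width: 0.51
```

Call:
carry_out([
  {"tx":0,"ty":0,"tz":-0.002,"ax":0,"ay":0,"az":0,"grip":0},
  {"tx":0,"ty":0,"tz":0,"ax":0,"ay":0,"az":0,"grip":0},
  {"tx":0,"ty":0,"tz":0,"ax":0,"ay":0,"az":0,"grip":0},
])

```text
clock: 8.88
position: [0.5719, -0.0479, 0.0854]
tool_rot: [-2.932, -0.0, -3.083]
force: [-0.8, -0.2, -3.2]
grip_width: 0.512
```

Call:
carry_out([
  {"tx":0,"ty":0,"tz":-0.0015,"ax":0,"ay":0,"az":0,"grip":0},
  {"tx":0,"ty":0,"tz":0,"ax":0,"ay":0,"az":0,"grip":0},
  {"tx":0,"ty":0,"tz":0,"ax":0,"ay":0,"az":0,"grip":0},
])

```text
clock: 9.25
position: [0.5719, -0.0479, 0.0838]
tool_rot: [-2.932, -0.0, -3.083]
force: [-0.3, -0.8, -3.9]
grip_width: 0.513
```

Call:
carry_out([
  {"tx":0,"ty":0,"tz":-0.001,"ax":0,"ay":0,"az":0,"grip":0},
  {"tx":0,"ty":0,"tz":0,"ax":0,"ay":0,"az":0,"grip":0},
  {"tx":0,"ty":0,"tz":0,"ax":0,"ay":0,"az":0,"grip":0},
])

```text
clock: 9.62
position: [0.572, -0.0479, 0.0829]
tool_rot: [-2.932, 0.0, -3.083]
force: [-0.2, 0.2, -2.5]
grip_width: 0.51
```

Call:
carry_out([
  {"tx":0,"ty":0,"tz":-0.001,"ax":0,"ay":0,"az":0,"grip":0},
  {"tx":0,"ty":0,"tz":0,"ax":0,"ay":0,"az":0,"grip":0},
  {"tx":0,"ty":0,"tz":0,"ax":0,"ay":0,"az":0,"grip":0},
])

```text
clock: 10.0
position: [0.572, -0.0479, 0.0829]
tool_rot: [-2.932, 0.001, -3.083]
force: [-3.6, 0.2, 5.5]
grip_width: 0.515
```

Contact is at z = 0.083, as predicted. I'll let go.

Call:
carry_out([
  {"tx":0,"ty":0,"tz":0.0005,"ax":0,"ay":0,"az":0,"grip":60},
  {"tx":0,"ty":0,"tz":0,"ax":0,"ay":0,"az":0,"grip":80},
  {"tx":0,"ty":0,"tz":0,"ax":0,"ay":0,"az":0,"grip":90},
  {"tx":0,"ty":0,"tz":0,"ax":0,"ay":0,"az":0,"grip":90},
  {"tx":0,"ty":0,"tz":0,"ax":0,"ay":0,"az":0,"grip":90},
  {"tx":0,"ty":0,"tz":0,"ax":0,"ay":0,"az":0,"grip":90},
])

```text
clock: 10.75
position: [0.5719, -0.0479, 0.0823]
tool_rot: [-2.932, -0.0, -3.083]
force: [-0.3, 0.2, -0.9]
grip_width: 0.901
```

Call:
carry_out([
  {"tx":0,"ty":0.004,"tz":0.02,"ax":0,"ay":0,"az":0,"grip":90},
  {"tx":0,"ty":0.004,"tz":0.02,"ax":0,"ay":0,"az":0,"grip":90},
  {"tx":0,"ty":0,"tz":0.03,"ax":0,"ay":0,"az":0,"grip":90},
  {"tx":-0.003,"ty":-0.055,"tz":0.01,"ax":0,"ay":0,"az":0,"grip":50},
  {"tx":-0.002,"ty":-0.05,"tz":0,"ax":0,"ay":0,"az":0,"grip":0},
  {"tx":0,"ty":0,"tz":0,"ax":0,"ay":0,"az":0,"grip":0},
  {"tx":0,"ty":0,"tz":0,"ax":0,"ay":0,"az":0,"grip":0},
  {"tx":0,"ty":0,"tz":0,"ax":0,"ay":0,"az":0,"grip":0},
])

```text
clock: 11.75
position: [0.567, -0.1437, 0.1622]
tool_rot: [-2.933, -0.0, -3.082]
force: [-0.4, 0.4, 0.4]
grip_width: 0.001
```

Run:
```python
from h import *
o=env.get_obs(); print(o["clock"],o["position"],o["tool_rot"],o["force"],o["grip_width"])
np.set_printoptions(precision=4,suppress=True)
a=[]
for n,box in(("scene",(270,140,400,250)),("top",(225,150,365,240))):
    c=cam(n); l,t,r,b=box; a.append(cv2.resize(c["frame"][t:b,l:r,::-1],(400*(r-l)//(b-t),400),interpolation=cv2.INTER_CUBIC))
    for m in env.masks_of(n,"bushing")[:5]:
        p=c["P"][m["pixels"]]; p=p[np.isfinite(p[:,2])]
        if abs(p[:,1].mean())<.1: zt=np.percentile(p[:,2],95); q=p[p[:,2]>zt-.012]; print(n,m["box"],m["confidence"],q.mean(0),zt,cv2.minEnclosingCircle(q[:,:2].astype(np.float32)))
cv2.imwrite("pics/m5.png",cv2.resize(np.hstack(a),None,fx=.72,fy=.72))
```

```text
11.75 [ 0.56699135 -0.14372977  0.16215667] [-2.93256994e+00 -4.82161930e-04 -3.08208670e+00] [-0.41041462  0.41615697  0.37026867] 0.0005657467180489627
scene [304.7, 190.2, 321.3, 213.0] 0.59 [ 0.5741 -0.0474  0.1103] 0.1151714270495369 ((0.5709431171417236, -0.045185528695583344), 0.023937711492180824)
```

View pics/m5.png

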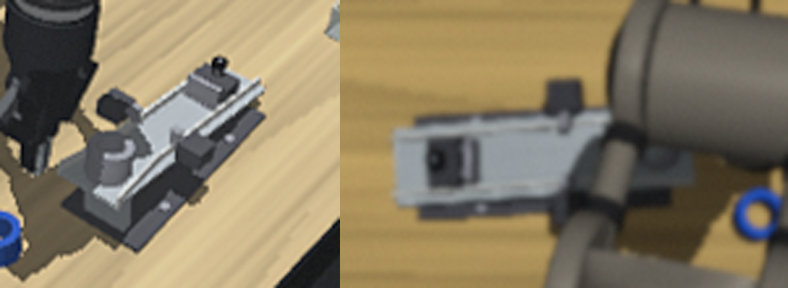

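The bushing stands freely in the mouth, at scene crop (112,160). Its fitted centre is (0.571, -0.045), with radius 24 mm and the top where it should be. The gripper is shut uphill of it. I'll lower the gripper behind it.

Call:
carry_out([
  {"tx":0.004,"ty":0.018,"tz":-0.02,"ax":0,"ay":0,"az":0,"grip":0},
  {"tx":0.004,"ty":0.016,"tz":-0.03,"ax":0,"ay":0,"az":0,"grip":0},
  {"tx":0,"ty":0,"tz":-0.0178,"ax":0,"ay":0,"az":0,"grip":0},
  {"tx":0,"ty":0.007,"tz":0,"ax":0,"ay":0,"az":0,"grip":0},
  {"tx":0,"ty":0.006,"tz":0,"ax":0,"ay":0,"az":0,"grip":0},
  {"tx":0,"ty":0,"tz":0,"ax":0,"ay":0,"az":0,"grip":0},
  {"tx":0,"ty":0,"tz":0,"ax":0,"ay":0,"az":0,"grip":0},
])

```text
clock: 12.82
position: [0.5753, -0.098, 0.0953]
tool_rot: [-2.932, 0.001, -3.083]
force: [-1.1, 0.2, 0.5]
grip_width: -0.006
```

Call:
carry_out([
  {"tx":-0.0004,"ty":0.0059,"tz":-0.00125,"ax":0,"ay":0,"az":0,"grip":0},
  {"tx":-0.0004,"ty":0.0059,"tz":-0.00125,"ax":0,"ay":0,"az":0,"grip":0},
  {"tx":-0.0004,"ty":0.0059,"tz":-0.00125,"ax":0,"ay":0,"az":0,"grip":0},
  {"tx":-0.0004,"ty":0.0059,"tz":-0.00125,"ax":0,"ay":0,"az":0,"grip":0},
  {"tx":-0.0004,"ty":0.0059,"tz":-0.00125,"ax":0,"ay":0,"az":0,"grip":0},
  {"tx":-0.0004,"ty":0.0059,"tz":-0.00125,"ax":0,"ay":0,"az":0,"grip":0},
  {"tx":-0.0004,"ty":0.0059,"tz":-0.00125,"ax":0,"ay":0,"az":0,"grip":0},
  {"tx":-0.0004,"ty":0.0059,"tz":-0.00125,"ax":0,"ay":0,"az":0,"grip":0},
  {"tx":-0.0004,"ty":0.0059,"tz":-0.00125,"ax":0,"ay":0,"az":0,"grip":0},
  {"tx":-0.0004,"ty":0.0059,"tz":-0.00125,"ax":0,"ay":0,"az":0,"grip":0},
])

```text
clock: 14.08
position: [0.5709, -0.0385, 0.0819]
tool_rot: [-2.932, -0.0, -3.083]
force: [-0.3, -1.9, 1.7]
grip_width: 0.002
```

```bash
cat > see.py <<'E'
from h import *
import sys
np.set_printoptions(precision=4,suppress=True)
o=env.get_obs(); print(o["clock"],o["position"],o["tool_rot"],o["force"])
c=cam("scene"); l,t,r,b=290,150,380,235
cv2.imwrite("pics/"+sys.argv[1],cv2.resize(c["frame"][t:b,l:r,::-1],None,fx=6,fy=6,interpolation=cv2.INTER_CUBIC))
for m in env.masks_of("scene","bushing")[:5]:
    p=c["P"][m["pixels"]]; p=p[np.isfinite(p[:,2])]
    if -.1<p[:,1].mean()<.2: print(m["box"],m["confidence"],p.mean(0))
E
python3 see.py s6.png
```

```text
14.075 [ 0.5709 -0.0385  0.0819] [-2.9322 -0.0002 -3.0834] [-0.336  -1.9499  1.6573]
[318.0, 186.8, 330.8, 206.1] 0.46 [ 0.5822 -0.0048  0.0921]
```

View pics/s6.png

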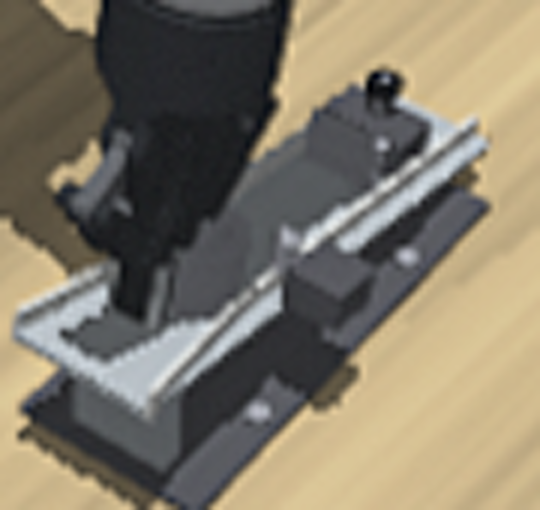

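The shut fingers are directly behind the bushing, at crop (215,265) near the rollers, and the bushing stands upright between the walls with about 2 N of push. I'll go on through the rollers more slowly.

Call:
carry_out([
  {"tx":-0.0002,"ty":0.0039,"tz":-0.0008,"ax":0,"ay":0,"az":0,"grip":0},
  {"tx":-0.0002,"ty":0.0039,"tz":-0.0008,"ax":0,"ay":0,"az":0,"grip":0},
  {"tx":-0.0002,"ty":0.0039,"tz":-0.0008,"ax":0,"ay":0,"az":0,"grip":0},
  {"tx":-0.0002,"ty":0.0039,"tz":-0.0008,"ax":0,"ay":0,"az":0,"grip":0},
  {"tx":-0.0002,"ty":0.0039,"tz":-0.0008,"ax":0,"ay":0,"az":0,"grip":0},
  {"tx":-0.0002,"ty":0.0039,"tz":-0.0008,"ax":0,"ay":0,"az":0,"grip":0},
])

```text
clock: 14.92
position: [0.5697, -0.0155, 0.0773]
tool_rot: [-2.932, -0.0, -3.083]
force: [0.7, -4.3, 2.9]
grip_width: 0.002
```

Call:
carry_out([
  {"tx":-0.0002,"ty":0.0029,"tz":-0.0006,"ax":0,"ay":0,"az":0,"grip":0},
  {"tx":-0.0002,"ty":0.0029,"tz":-0.0006,"ax":0,"ay":0,"az":0,"grip":0},
  {"tx":-0.0002,"ty":0.0029,"tz":-0.0006,"ax":0,"ay":0,"az":0,"grip":0},
  {"tx":-0.0002,"ty":0.0029,"tz":-0.0006,"ax":0,"ay":0,"az":0,"grip":0},
])

```text
clock: 15.42
position: [0.5692, -0.0047, 0.0753]
tool_rot: [-2.931, 0.0, -3.084]
force: [-1.2, -2.1, 0.9]
grip_width: 0.001
```

Call:
carry_out([
  {"tx":-0.0002,"ty":0.0029,"tz":-0.0006,"ax":0,"ay":0,"az":0,"grip":0},
  {"tx":-0.0002,"ty":0.0029,"tz":-0.0006,"ax":0,"ay":0,"az":0,"grip":0},
  {"tx":-0.0002,"ty":0.0029,"tz":-0.0006,"ax":0,"ay":0,"az":0,"grip":0},
  {"tx":-0.0002,"ty":0.0029,"tz":-0.0006,"ax":0,"ay":0,"az":0,"grip":0},
])

```text
clock: 15.92
position: [0.5681, 0.0081, 0.0723]
tool_rot: [-2.932, -0.0, -3.083]
force: [0.6, -0.0, 0.3]
grip_width: 0.001
```

Call:
carry_out([
  {"tx":-0.0002,"ty":0.0029,"tz":-0.0006,"ax":0,"ay":0,"az":0,"grip":0},
  {"tx":-0.0002,"ty":0.0029,"tz":-0.0006,"ax":0,"ay":0,"az":0,"grip":0},
  {"tx":-0.0002,"ty":0.0029,"tz":-0.0006,"ax":0,"ay":0,"az":0,"grip":0},
  {"tx":-0.0002,"ty":0.0029,"tz":-0.0006,"ax":0,"ay":0,"az":0,"grip":0},
])

```text
clock: 16.42
position: [0.5674, 0.0194, 0.07]
tool_rot: [-2.932, -0.0, -3.084]
force: [1.5, -1.7, 1.4]
grip_width: -0.001
```

```bash
python3 see.py s7.png
```

```text
16.425 [0.5674 0.0194 0.07  ] [-2.9321 -0.     -3.0835] [ 1.4684 -1.6816  1.3768]
[333.2, 176.3, 345.1, 192.7] 0.6 [0.5786 0.055  0.0841]
```

View pics/s7.png

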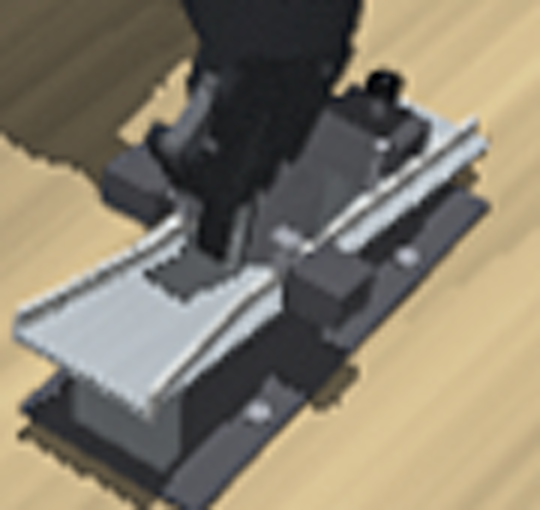

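The bushing has passed the rollers and stands upright (crop (310,180)), with the carriage still ahead of it. The brake force peaked at about 4.5 N. From here I'll close in on the plate, watching the force.

Call:
carry_out([
  {"tx":-0.0002,"ty":0.0029,"tz":-0.0006,"ax":0,"ay":0,"az":0,"grip":0},
  {"tx":-0.0002,"ty":0.0029,"tz":-0.0006,"ax":0,"ay":0,"az":0,"grip":0},
  {"tx":-0.0001,"ty":0.002,"tz":-0.0004,"ax":0,"ay":0,"az":0,"grip":0},
  {"tx":-0.0001,"ty":0.002,"tz":-0.0004,"ax":0,"ay":0,"az":0,"grip":0},
  {"tx":-0.0001,"ty":0.002,"tz":-0.0004,"ax":0,"ay":0,"az":0,"grip":0},
  {"tx":-0.0001,"ty":0.002,"tz":-0.0004,"ax":0,"ay":0,"az":0,"grip":0},
  {"tx":0,"ty":0,"tz":0,"ax":0,"ay":0,"az":0,"grip":0},
])

```text
clock: 17.4
position: [0.5664, 0.0334, 0.0671]
tool_rot: [-2.932, -0.0, -3.083]
force: [-0.6, -0.2, -0.1]
grip_width: 0.001
```

```bash
python3 see.py s8.png
```

```text
17.4 [0.5664 0.0334 0.0671] [-2.9325 -0.0004 -3.0832] [-0.6051 -0.1712 -0.1464]
[335.7, 174.1, 347.9, 191.2] 0.67 [0.5779 0.0684 0.0786]
```

View pics/s8.png

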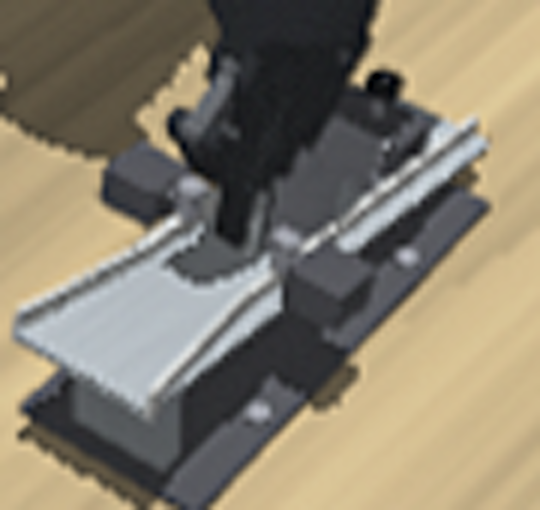

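The fingers are between the rollers and the bushing is ahead, close to the plate. By my estimate contact is at least 10 mm further on, so I'll go 6 mm and then single small steps.

Call:
carry_out([
  {"tx":-0.0001,"ty":0.002,"tz":-0.0004,"ax":0,"ay":0,"az":0,"grip":0},
  {"tx":-0.0001,"ty":0.002,"tz":-0.0004,"ax":0,"ay":0,"az":0,"grip":0},
  {"tx":-0.0001,"ty":0.0015,"tz":-0.0004,"ax":0,"ay":0,"az":0,"grip":0},
  {"tx":0,"ty":0,"tz":0,"ax":0,"ay":0,"az":0,"grip":0},
])

```text
clock: 18.0
position: [0.5662, 0.0388, 0.066]
tool_rot: [-2.932, -0.0, -3.083]
force: [-0.4, -1.1, -0.5]
grip_width: 0.002
```

Call:
carry_out([
  {"tx":-0.0001,"ty":0.001,"tz":-0.0002,"ax":0,"ay":0,"az":0,"grip":0},
  {"tx":-0.0001,"ty":0.001,"tz":-0.0002,"ax":0,"ay":0,"az":0,"grip":0},
  {"tx":0,"ty":0,"tz":0,"ax":0,"ay":0,"az":0,"grip":0},
])

```text
clock: 18.38
position: [0.566, 0.0407, 0.0656]
tool_rot: [-2.932, -0.0, -3.083]
force: [0.3, -0.8, 0.2]
grip_width: -0.001
```

Call:
carry_out([
  {"tx":-0.0001,"ty":0.001,"tz":-0.0002,"ax":0,"ay":0,"az":0,"grip":0},
  {"tx":-0.0001,"ty":0.001,"tz":-0.0002,"ax":0,"ay":0,"az":0,"grip":0},
  {"tx":0,"ty":0,"tz":0,"ax":0,"ay":0,"az":0,"grip":0},
])

```text
clock: 18.75
position: [0.5658, 0.0428, 0.0652]
tool_rot: [-2.932, -0.0, -3.083]
force: [0.4, -1.4, -0.3]
grip_width: 0.002
```

Call:
carry_out([
  {"tx":-0.0001,"ty":0.001,"tz":-0.0002,"ax":0,"ay":0,"az":0,"grip":0},
  {"tx":-0.0001,"ty":0.001,"tz":-0.0002,"ax":0,"ay":0,"az":0,"grip":0},
  {"tx":0,"ty":0,"tz":0,"ax":0,"ay":0,"az":0,"grip":0},
])

```text
clock: 19.12
position: [0.5656, 0.0448, 0.0648]
tool_rot: [-2.932, -0.0, -3.083]
force: [0.2, -1.0, 0.5]
grip_width: -0.003
```

Call:
carry_out([
  {"tx":-0.0001,"ty":0.001,"tz":-0.0002,"ax":0,"ay":0,"az":0,"grip":0},
  {"tx":-0.0001,"ty":0.0008,"tz":-0.0002,"ax":0,"ay":0,"az":0,"grip":0},
  {"tx":0,"ty":0,"tz":0,"ax":0,"ay":0,"az":0,"grip":0},
])

```text
clock: 19.5
position: [0.5654, 0.0465, 0.0644]
tool_rot: [-2.932, -0.0, -3.083]
force: [1.3, -1.6, 0.3]
grip_width: -0.001
```

Call:
carry_out([
  {"tx":0,"ty":0.0009,"tz":-0.0002,"ax":0,"ay":0,"az":0,"grip":0},
  {"tx":0,"ty":0.0009,"tz":-0.0002,"ax":0,"ay":0,"az":0,"grip":0},
  {"tx":0,"ty":0,"tz":0,"ax":0,"ay":0,"az":0,"grip":0},
])

```text
clock: 19.88
position: [0.5654, 0.0483, 0.064]
tool_rot: [-2.932, -0.0, -3.083]
force: [0.9, -1.3, -0.2]
grip_width: -0.001
```

Call:
carry_out([
  {"tx":-0.0001,"ty":0.0009,"tz":-0.0002,"ax":0,"ay":0,"az":0,"grip":0},
  {"tx":0,"ty":0.0009,"tz":-0.0002,"ax":0,"ay":0,"az":0,"grip":0},
  {"tx":0,"ty":0,"tz":0,"ax":0,"ay":0,"az":0,"grip":0},
])

```text
clock: 20.25
position: [0.5653, 0.0501, 0.0636]
tool_rot: [-2.932, -0.0, -3.083]
force: [-0.2, -1.8, 0.2]
grip_width: -0.0
```

Call:
carry_out([
  {"tx":-0.0001,"ty":0.0009,"tz":-0.0002,"ax":0,"ay":0,"az":0,"grip":0},
  {"tx":0,"ty":0.0009,"tz":-0.0002,"ax":0,"ay":0,"az":0,"grip":0},
  {"tx":0,"ty":0,"tz":0,"ax":0,"ay":0,"az":0,"grip":0},
])

```text
clock: 20.62
position: [0.5652, 0.0519, 0.0632]
tool_rot: [-2.932, -0.0, -3.083]
force: [-0.4, -1.2, 0.8]
grip_width: 0.002
```

Call:
carry_out([
  {"tx":-0.0001,"ty":0.0009,"tz":-0.0002,"ax":0,"ay":0,"az":0,"grip":0},
  {"tx":0,"ty":0.0009,"tz":-0.0002,"ax":0,"ay":0,"az":0,"grip":0},
  {"tx":0,"ty":0,"tz":0,"ax":0,"ay":0,"az":0,"grip":0},
])

```text
clock: 21.0
position: [0.5651, 0.0537, 0.0628]
tool_rot: [-2.932, -0.0, -3.083]
force: [0.2, -1.2, 1.4]
grip_width: 0.002
```

Call:
carry_out([
  {"tx":-0.0001,"ty":0.0009,"tz":-0.0002,"ax":0,"ay":0,"az":0,"grip":0},
  {"tx":0,"ty":0.0009,"tz":-0.0002,"ax":0,"ay":0,"az":0,"grip":0},
  {"tx":0,"ty":0,"tz":0,"ax":0,"ay":0,"az":0,"grip":0},
])

```text
clock: 21.38
position: [0.565, 0.0555, 0.0624]
tool_rot: [-2.932, -0.0, -3.083]
force: [-0.4, -1.4, 1.4]
grip_width: 0.002
```

Call:
carry_out([
  {"tx":-0.0001,"ty":0.001,"tz":-0.0002,"ax":0,"ay":0,"az":0,"grip":0},
  {"tx":0,"ty":0.001,"tz":-0.0002,"ax":0,"ay":0,"az":0,"grip":0},
  {"tx":0,"ty":0,"tz":0,"ax":0,"ay":0,"az":0,"grip":0},
])

```text
clock: 21.75
position: [0.565, 0.0568, 0.0622]
tool_rot: [-2.931, -0.0, -3.083]
force: [-1.2, -4.9, 2.1]
grip_width: 0.001
```

Contact with the plate: the force has risen to about 5 N. Now steps of 1 mm.

Call:
carry_out([
  {"tx":0,"ty":0.001,"tz":-0.0002,"ax":0,"ay":0,"az":0,"grip":0},
  {"tx":0,"ty":0,"tz":0,"ax":0,"ay":0,"az":0,"grip":0},
])

```text
clock: 22.0
position: [0.5651, 0.0574, 0.0622]
tool_rot: [-2.931, -0.0, -3.083]
force: [-0.9, -7.1, 2.6]
grip_width: -0.001
```

Call:
carry_out([
  {"tx":0,"ty":0.001,"tz":-0.0002,"ax":0,"ay":0,"az":0,"grip":0},
  {"tx":0,"ty":0,"tz":0,"ax":0,"ay":0,"az":0,"grip":0},
])

```text
clock: 22.25
position: [0.5651, 0.0579, 0.0621]
tool_rot: [-2.93, -0.0, -3.083]
force: [0.1, -8.6, 4.1]
grip_width: -0.0
```

Call:
carry_out([
  {"tx":0,"ty":0.0008,"tz":-0.0002,"ax":0,"ay":0,"az":0,"grip":0},
  {"tx":0,"ty":0,"tz":0,"ax":0,"ay":0,"az":0,"grip":0},
  {"tx":0,"ty":0,"tz":0,"ax":0,"ay":0,"az":0,"grip":0},
])

```text
clock: 22.62
position: [0.5651, 0.0583, 0.0621]
tool_rot: [-2.929, -0.0, -3.083]
force: [-0.9, -10.3, 4.9]
grip_width: -0.001
```

Call:
carry_out([
  {"tx":0,"ty":0.0006,"tz":0,"ax":0,"ay":0,"az":0,"grip":0},
  {"tx":0,"ty":0,"tz":0,"ax":0,"ay":0,"az":0,"grip":0},
  {"tx":0,"ty":0,"tz":0,"ax":0,"ay":0,"az":0,"grip":0},
  {"tx":0,"ty":0,"tz":0,"ax":0,"ay":0,"az":0,"grip":0},
])

```text
clock: 23.12
position: [0.5651, 0.0586, 0.0621]
tool_rot: [-2.929, -0.0, -3.084]
force: [0.1, -12.6, 4.4]
grip_width: -0.003
```

That is about 12 to 13 N along the slope, less friction, so roughly 1.5 mm of give, and it was held for 0.4 s. I'll back off slowly so that the plate eases the bushing back.

Call:
carry_out([
  {"tx":0,"ty":-0.0008,"tz":0.0002,"ax":0,"ay":0,"az":0,"grip":0},
  {"tx":0,"ty":-0.0008,"tz":0.0002,"ax":0,"ay":0,"az":0,"grip":0},
  {"tx":0,"ty":-0.0008,"tz":0.0002,"ax":0,"ay":0,"az":0,"grip":0},
  {"tx":0,"ty":-0.0008,"tz":0.0002,"ax":0,"ay":0,"az":0,"grip":0},
  {"tx":0,"ty":-0.0008,"tz":0.0002,"ax":0,"ay":0,"az":0,"grip":0},
  {"tx":0,"ty":-0.0008,"tz":0.0002,"ax":0,"ay":0,"az":0,"grip":0},
  {"tx":0,"ty":-0.0008,"tz":0.0002,"ax":0,"ay":0,"az":0,"grip":0},
  {"tx":0,"ty":-0.0008,"tz":0.0002,"ax":0,"ay":0,"az":0,"grip":0},
  {"tx":0.0001,"ty":-0.002,"tz":0.0005,"ax":0,"ay":0,"az":0,"grip":0},
  {"tx":0.0002,"ty":-0.003,"tz":0.001,"ax":0,"ay":0,"az":0,"grip":0},
  {"tx":0.0002,"ty":-0.004,"tz":0.001,"ax":0,"ay":0,"az":0,"grip":0},
  {"tx":0,"ty":0,"tz":0,"ax":0,"ay":0,"az":0,"grip":0},
])

```text
clock: 24.62
position: [0.5655, 0.045, 0.0657]
tool_rot: [-2.932, 0.0, -3.084]
force: [-0.5, -0.9, 0.3]
grip_width: 0.002
```

Call:
carry_out([
  {"tx":0,"ty":0,"tz":0.02,"ax":0,"ay":0,"az":0,"grip":0},
  {"tx":0,"ty":0,"tz":0.04,"ax":0,"ay":0,"az":0,"grip":0},
  {"tx":0,"ty":-0.02,"tz":0.05,"ax":0,"ay":0,"az":0,"grip":0},
  {"tx":0,"ty":-0.055,"tz":0.02,"ax":0,"ay":0,"az":0,"grip":0},
  {"tx":0,"ty":-0.06,"tz":0,"ax":0,"ay":0,"az":0,"grip":0},
  {"tx":0,"ty":-0.06,"tz":0,"ax":0,"ay":0,"az":0,"grip":0},
  {"tx":0,"ty":-0.04,"tz":0,"ax":0,"ay":0,"az":0,"grip":0},
  {"tx":0,"ty":0,"tz":0,"ax":0,"ay":0,"az":0,"grip":0},
  {"tx":0,"ty":0,"tz":0,"ax":0,"ay":0,"az":0,"grip":0},
])

```text
clock: 25.75
position: [0.5652, -0.1891, 0.1953]
tool_rot: [-2.933, -0.001, -3.084]
force: [0.4, 0.5, -0.4]
grip_width: -0.002
```

Run:
```python
from h import *
np.set_printoptions(precision=4,suppress=True)
o=env.get_obs(); print(o["clock"],o["position"],o["force"])
a=[]
for n,box in(("scene",(310,140,380,210)),("top",(230,165,300,235))):
    c=cam(n); l,t,r,b=box; a.append(cv2.resize(c["frame"][t:b,l:r,::-1],(400,400),interpolation=cv2.INTER_CUBIC))
    # profile down the chute's centre line, in the frame of the mouth (per-camera mouth estimate)
    mo=np.array([.5702,-.0463,.0777] if n=="top" else [.574,-.0512,.0772])
    P=c["P"].reshape(-1,3)-mo; th=.058; S,C=np.sin(.2094),np.cos(.2094)
    x=P[:,0]*np.cos(th)+P[:,1]*np.sin(th); h=-P[:,0]*np.sin(th)+P[:,1]*np.cos(th); y=h*C-P[:,2]*S; z=h*S+P[:,2]*C
    k=(abs(x)<.021)&(y>.09)&(y<.2); rim=k&(z>.032)&(z<.040)&(y<.185)
    print(n,"rim x",x[rim].min(),x[rim].max(),"y",np.sort(y[rim])[[0,1,-2,-1]],"z med",np.median(z[rim]),rim.sum())
    k=(abs(x)<.012)
    print([(round(v,3),round(float(np.median(z[k&(abs(y-v)<.002)])),3)) for v in np.arange(.1,.2,.004) if (k&(abs(y-v)<.002)).any()])
    for t in("bushing","slim_bushing","flanged_plug","tape","pliers"):
        print(t,[(np.round(m["box"],0),round(m["confidence"],2),np.nanmedian(c["P"][m["pixels"]],0)) for m in env.masks_of(n,t)[:4]])
cv2.imwrite("pics/m9.png",np.hstack(a))
```

```text
25.75 [ 0.5652 -0.1891  0.1953] [ 0.3806  0.5171 -0.3832]
scene rim x -0.02048621682492837 0.018433147914474757 y [0.1207 0.1207 0.1675 0.1684] z med 0.035189796230961384 92
[(np.float64(0.1), -0.002), (np.float64(0.104), -0.001), (np.float64(0.108), -0.001), (np.float64(0.112), 0.001), (np.float64(0.116), -0.0), (np.float64(0.12), 0.017), (np.float64(0.124), 0.017), (np.float64(0.128), 0.023), (np.float64(0.132), 0.033), (np.float64(0.136), 0.007), (np.float64(0.14), 0.034), (np.float64(0.152), 0.036), (np.float64(0.156), 0.029), (np.float64(0.16), 0.03), (np.float64(0.164), 0.035), (np.float64(0.168), 0.031), (np.float64(0.172), 0.027), (np.float64(0.184), 0.024), (np.float64(0.188), 0.038), (np.float64(0.192), 0.028), (np.float64(0.196), 0.038)]
bushing [(array([298., 276., 320., 301.]), 0.88, array([ 0.7088, -0.2122,  0.0272])), (array([334., 169., 353., 191.]), 0.85, array([0.5666, 0.0831, 0.0745])), (array([262., 220., 279., 242.]), 0.83, array([ 0.5183, -0.1493,  0.0259])), (array([162., 281., 186., 304.]), 0.59, array([ 0.4775, -0.4185,  0.028 ]))]
slim_bushing [(array([240.,
[... 951 characters left out ...]
float64(0.168), 0.029), (np.float64(0.176), 0.016), (np.float64(0.18), 0.024), (np.float64(0.184), 0.024), (np.float64(0.188), 0.042), (np.float64(0.192), 0.04), (np.float64(0.196), 0.043)]
bushing [(array([439., 224., 454., 237.]), 0.74, array([ 0.4712, -0.4145,  0.0335])), (array([345., 212., 365., 224.]), 0.68, array([ 0.5125, -0.1467,  0.0347])), (array([375., 145., 382., 150.]), 0.55, array([ 0.7219, -0.2109,  0.0364])), (array([265., 191., 284., 209.]), 0.45, array([0.5592, 0.0939, 0.0812]))]
slim_bushing []
flanged_plug [(array([398., 237., 412., 253.]), 0.44, array([ 0.4268, -0.2839,  0.0368]))]
tape []
pliers [(array([171., 231., 214., 273.]), 0.76, array([0.4133, 0.3457, 0.0118]))]
```

View pics/m9.png

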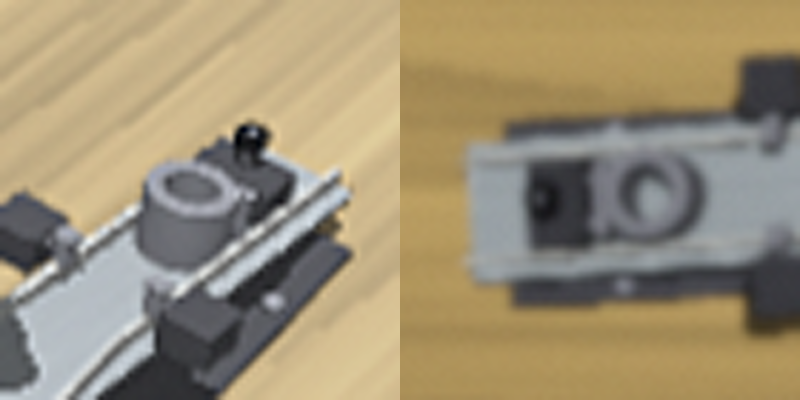

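The last picture shows the bushing upright on the chute floor against the plate: scene crop (190,215), top crop (655,195) with the plate at (600,195). There is no visible gap, the rim is level at 35 mm above the floor, and the arm is clear. I'm handing in.

```bash
python3 -c "
from cell import env
print(env.close_job())"
```

```text
the job is handed in; nothing more can be done
None
```

I moved the wide plain steel bushing from the tray to the chute and left it standing against the stop plate. The job was handed in after about 26 s of the 72 s allowed; the system gave no verdict.

- **Placing:** I took the bushing from the middle of the tray, tilted it 12° to match the chute, set it down in the mouth and let go.
- **Pushing:** With the fingers shut behind it, I pushed it past the brake rollers, which held back with about 4–5 N at most. I then pressed it against the plate with about 12–13 N along the slope. Less friction, that is roughly 1.5 mm of give, estimated from force because the plate's give cannot be read directly. I held it about 0.4 s, then backed off slowly.
- **Last checks:**
  - Both cameras show the bushing flat, with its rim about 35 mm above the floor.
  - It sits centred between the walls, right up against the plate. No gap shows, but the cameras resolve only 2–3 mm, so the 2 mm limit is not measured finely.
  - The arm is clear, with no force beyond sensor noise.
  - In the scene camera the slim bushing, flanged plug, tape and pliers are within about 1 cm of where they were at the start, which is measurement noise.
- **What disagreed:**
  - The two cameras differ by about 5 mm along the chute, so I used an average and felt for contact instead.
  - A template fit of the chute came out wrong and I dropped it.
  - Contact came several millimetres later than my first estimate.
  - In the last check the top camera missed the slim bushing and the tape.

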